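Close a bench ratchet crimper four clicks on a copper lug and hold it

TASK

Lay the copper tube lug in the open crimper: barrel in the lower die with its mouth poking out on the side away from the brass rest, palm lying flat on the brass rest, and let it go. Then close the crimper on it by its free upper handle, exactly four clicks of the ratchet and no fifth, so that the indenter just grips the barrel without crimping it. Finish there, still holding the handle, ready for a workmate to push the lead in; do not disturb the burner, the gas valves or the bracket.

Things in the scene. Friction and masses are not known exactly. Their poses are not given: they have to be found in the camera images.
- crimper: Bench-mounted ratchet lug crimper, fixed, about 265 mm long, upright in its own y-z plane on a grey plate 100 x 170 x 8 mm. Origin on the bench; +y runs from the jaws (y -100 mm) to the handle ends (y about +125 mm), x is across the tool (20 mm thick), z up. The blue lower handle (top 71 mm above the bench) is clamped; the blue upper handle moves. Open, the top of the moving jaw is 150 mm up.
- die (a point): Where the seated barrel's centre line lies (along x): in the open-topped steel nest of the fixed jaw, 91 mm above the bench, 6 mm above the nest floor; axes as the crimper's. The nest is 14 mm long in x and 15 mm wide at its rim, 6 mm above the floor; leaning cheeks centre the barrel. Open, the brass indenter's tip hangs 26 mm above the floor, leaving 20 mm clear above the rim.
- palm_rest (a point): Middle of the top face of the brass palm rest (16 mm in x, 14 mm in y), 56 mm from the die towards the crimper's -x and level with the nest floor, 85 mm above the bench; a flat arm 10 mm wide, top 11 mm below the rest's, joins it to the jaw.
- lug: Loose copper tube lug, 80 mm long, about 43 g, on a black mat. Origin mid-length on its underside, +x to the open mouth. Barrel: 12 mm outside diameter, x -12 to +40 mm, centre line 6 mm above the underside. Palm: tongue 20 mm wide, 4 mm thick, x -40 to -12 mm, underside level with the barrel's. Gripped across the barrel at its origin, it clears the jaws. Seated, its axes match the tool's.
- lug_crimp (a point): The point on the barrel's centre line, 26 mm from the lug's origin towards the mouth (14 mm short of the mouth), that belongs at point die.
- lug_palm (a point): Top of the lug's palm, 28 mm from the lug's origin away from the mouth.
- handle (a joint): Upper handle, rad: 0 open (rising 40 degrees towards the crimper's +y), grows as pressed down, stop at 0.645. Clicks every 6 degrees: 0.105, 0.209, 0.314, 0.419, 0.524, 0.628. A spring opens it. Pushing square at the grip takes 7 to 10 N as the pawl climbs a tooth (up to 25 N in steps if pinched), 3 to 5 N over the crest, and rises sharply after the click; it cannot go back past a clicked tooth.
- hinge (a point): Axis of the handle's hinge pin (along the crimper's x), 105 mm above the bench, mid-thickness of the tool, 30 mm from the crimper's origin towards the jaws.
- handle_grip (a point): Middle of the upper handle's section, 170 mm from the pin. The grip is a blue bar 26 mm wide (crimper's x) and 20 mm thick, from 84 to 202 mm from the pin; it can be pinched across its width from above, or pushed down.
- burner: Chrome burner head, 110 mm across, 106 mm tall, 0.9 kg, loose on the bench; leave it alone. Origin at its foot.
- valve_blue: Gas valve with a blue dial 68 mm across, 82 mm tall, standing loose on a 60 x 50 mm plate; leave it alone. Origin at its foot.
- valve_red: The same gas valve with a red dial; leave it alone. Origin at its foot.
- bracket: Loose steel channel bracket, 120 x 34 x 29 mm; leave it alone. Origin at its underside.
- indenter: Brass indenter of the moving jaw, 8 mm wide in the crimper's y and 10 mm in x, spring-backed (2.5 N per mm): at the fourth click it presses on the seated barrel with about 3 N, at the third it does not reach it, and every further click drives it 3.8 mm deeper. Origin on the moving jaw's pin, 48 mm from the die towards the handles.
Not all that is in view belongs to the job. Several things have the shape of the lug; the one meant has the colours described above.

How it is judged (in metres and radians):
On the way, in this order (a step that is already met when the one before it is completed fails the run):
1. the lug is seated in the open crimper and let go (x of lug_crimp in the frame of die between -0.007 and 0.007 m and y of lug_crimp in the frame of die between -0.003 and 0.003 m and z of lug_crimp in the frame of die between -0.0025 and 0.0025 m and x of lug_palm in the frame of die below -0.03 m and angle between the x axis of lug and the x axis of crimper, either way round below 0.12 rad and angle between lug's own z axis and vertical below 0.15 rad and contact force between the fingers and lug below 0.05 N and value of joint handle below 0.09 rad), for 0.2 s.
2. the handle has gone four clicks (value of joint handle above 0.413 rad), for 0.2 s.
At the end, for the whole second after the job is handed in: Handle on its fourth click (0.413 to 0.515 rad), fingers on it with over 1 N; indenter on the lug with over 0.5 N; lug untouched, in the die, palm on the rest: crimp point within 7 mm of the die along the barrel, 3 mm across, 2.5 mm in height, straight to 0.12, level to 0.15 rad (value of joint handle between 0.413 and 0.515 rad and contact force between indenter and lug above 0.5 N and contact force between the fingers and handle above 1 N and contact force between each of the arm, the fingers and lug below 0.05 N and x of lug_crimp in the frame of die between -0.007 and 0.007 m and y of lug_crimp in the frame of die between -0.003 and 0.003 m and z of lug_crimp in the frame of die between -0.0025 and 0.0025 m and x of lug_palm in the frame of die below -0.03 m and angle between the x axis of lug and the x axis of crimper, either way round below 0.12 rad and angle between lug's own z axis and vertical below 0.15 rad); the arm keeps its last pose, push and grip.
It fails at once if a fifth click crimps the lug (value of joint handle above 0.52 rad).
It fails at once if the burner is pushed more than 15 mm (distance of burner from where it was at the start of the episode above 0.015 m).
It fails at once if the blue gas valve is pushed more than 15 mm (distance of valve_blue from where it was at the start of the episode above 0.015 m).
It fails at once if the red gas valve is pushed more than 15 mm (distance of valve_red from where it was at the start of the episode above 0.015 m).
It fails at once if the bracket is pushed more than 15 mm (distance of bracket from where it was at the start of the episode above 0.015 m).
It also fails if it takes over 72 s, if anything falls off the work surface, if the arm or the gripper's body presses on something with over 40 N, if the wrist force passes 120 N, or if a joint passes its speed limit or range.

ROBOT

A 6-joint arm with a two-finger parallel gripper is mounted at the origin on the work surface. World frame = base frame: x ahead of the robot, y to its left, z up, the work surface at z = 0. Lengths are in mm, angles in rad, forces in N, time in s.
With the tool pointing down it reaches from about 300 to 775 mm from the base axis. Payload 14.6 kg.
Tool frame: the origin (TCP) lies between the finger pads; the fingertips stand 11 mm ahead of it and the grasp point (between the pads) lies 8 mm behind it; z points along the fingers, y is the direction in which the jaws open and shut (so a half turn about z gives the same grasp; the last joint's range is limited). The gripper opens to 94 mm and grips with 3 to 60 N. Pads are 16 mm wide; open, the fingers measure 119 mm over their backs; the gripper's body (75 mm by 177 mm) begins 78 mm behind the grasp point.
Start: joints at [1.264, 0.3, 1.521, -0, 1.321, -0.067], TCP at [130.628, 534.253, 216.446] pointing down, gripper open.
Joint ranges: [-3.03, 3.03], [-0.79, 2.21], [0.23, 2.52], [-1.04, 4.18], [0, 3.07], [-2.55, 2.55]. Speed limits (rad/s): [2.22, 2.22, 2.57, 3.14, 3.14, 3.14].

INTERFACE

Orientations are given as [roll, pitch, yaw] about the fixed x, y, z axes, in that order (R = Rz(yaw) Ry(pitch) Rx(roll)).
In Python, from cell import * gives the robot as it stands.
- The arm moves only by the tool arm_command, never from a script. Its argument "deltas" is a list of rows, each an object with "xyz": the shift along the world's x, y, z in m, a list of three; "turn": the turn, a rotation vector about the world's x, y, z in rad, a list of three. A call has 1 to 12 rows; each row shifts and turns the commanded pose from where the row before left it; what a row does not reach is not made up. A row lasts 1/8 s, in which the tool goes at most 62.5 mm and 10.7 degrees, less where a joint would pass 70% of its speed; a pose out of reach is approached as far as the arm can. A call with a gripper value outside its range is refused whole. "gripper" is the closure, from 0 (fully open) to 1 (shut), set as the call begins (left out, the last holds). The fingers move at their own pace and stop on an object; "force" is the grip in N (left out, the last holds). Time passes only in rows, so rows that do not move let the fingers close. It gives the time, the measured TCP pose, the force and the opening at its end, in the units of the state.
- read_state(): the state, without advancing time (a new reading comes with each control period).
- camera(name): name is "scene" or "top" or "wrist"; returns a dict with "color" (480x640x3 uint8, red, green, blue), "fx", "fy", "cx", "cy" (pixels), "k1" (the pictures are not rectified: a ray, as slopes to the right and down, at radius r is drawn at 1 + k1 r^2 times it, then the intrinsics apply), "rvec" (rotation vector, rad) and "tvec" (3), from world to camera coordinates, as OpenCV has them; the wrist camera has in their place "mount" (4x4, takes a point from camera to tool coordinates, whose origin is the TCP and whose axes are the flange's). Camera axes: x right, y down, z forward; pixel columns grow to the right and rows downward; lengths in mm; the calibration is good to about 2 mm. A picture is of the moment at which its call begins: read the wrist's pose just before it. There is no depth.
- sign_off(): hands the job in, once; it reports no verdict.
The state is a dict: "clock": time; "joints": joint angles; "qd": joint speeds; "effort": joint torques, N m; "eef_pos": TCP position; "eef_rot": TCP orientation; "wrist_force": force on the tool from outside, world axes, zero at the start; "moment": the same for the moment, N m; "finger_gap": finger opening in mm.
Only numpy, scipy, OpenCV 4.12 (cv2) and the standard library are available. Lean on these libraries where they do the work, as an engineer would, in place of code of your own. Each camera call takes 0.05 s, during which the arm holds its last target.

## Working session

There is one attempt and no reset: what is moved stays moved. The work goes in short steps, Python scripts to look and compute and a tool call to move; the robot and the scene stay as the last step left them, time stands still between calls to the robot, and variables do not carry over. Pictures are saved under pics/ and viewed, and the job is handed in when it is done.

Besides the shell and the picture viewer there is one more tool, called after "Call:" as name(argument=value, ...), one argument or row to a line, values as JSON. arm_command: Moves the arm, as the interface text tells. Its arguments: {"type":"object","properties":{"deltas":{"type":"array","items":{"type":"object","properties":{"xyz":{"type":"array","items":{"type":"number"}},"turn":{"type":"array","items":{"type":"number"}}}}},"gripper":{"type":"number"},"force":{"type":"number"}},"required":["deltas"]}

```bash
mkdir -p pics; cat > h.py <<'E'
from cell import *
import numpy as np, cv2
def snap(name,fn):
    c=camera(name); cv2.imwrite('pics/'+fn,c['color'][:,:,::-1].copy()); return c
E
python3 - <<'E'
from h import *
print(read_state())
for n in ['scene','top','wrist']:
    c=snap(n,n+'0.png'); print({k:(np.round(v,4).tolist() if hasattr(v,'shape') else v) for k,v in c.items() if k!='color'})
    np.save(n+'.npy',{k:v for k,v in c.items()},allow_pickle=True)
E
ls
```

```text
{'clock': 0.0, 'joints': array([ 1.26439898e+00,  3.00474877e-01,  1.52162114e+00, -1.07596479e-05,
        1.32072528e+00, -6.65661260e-02]), 'qd': array([-0.00057145, -0.0013103 ,  0.00143881, -0.00136938,  0.00048548,
       -0.00032757]), 'effort': array([ 2.36655571e-03, -5.31807518e+01, -3.52739561e+01,  7.09346076e-02,
        2.43303092e-02, -9.79320271e-05]), 'eef_pos': array([130.5509543 , 533.99958551, 215.86731624]), 'eef_rot': array([-3.14036603e+00, -7.13274005e-05,  2.90176405e+00]), 'wrist_force': array([-0.40973558,  0.2557363 ,  0.80728244]), 'moment': array([-0.00788314, -0.00643094, -0.00529718]), 'finger_gap': 93.855708315318}
{'fx': 563.0433204956338, 'fy': 563.0433204956338, 'cx': 319.4529789207853, 'cy': 236.29986020514556, 'k1': -0.07571634091410313, 'rvec': [2.2064, 1.3464, -0.4053], 'tvec': [-289.8558, -346.5525, 1891.325]}
{'fx': 506.31936582657426, 'fy': 506.31936582657426, 'cx': 323.38472043140507, 'cy': 245.02608448863083, 'k1': 0.03272081809498702, 'rvec': [2.117, -2.143, 0.2293], 'tvec': [-8.3332, 600.3613, 1168.7454]}
{'fx': 408.0805046610672, 'fy': 408.0805046610672, 'cx': 320.78084499574834, 'cy': 239.12970729942518, 'k1': 0.0015805003634193067, 'mount': [[-0.0004, -0.9617, -0.2742, 80.4364], [1.0, -0.0004, -0.0003, 0.4719], [0.0002, -0.2742, 0.9617, -167.8134], [0.0, 0.0, 0.0, 1.0]]}
h.py
pics
scene.npy
top.npy
wrist.npy
```

View pics/scene0.png

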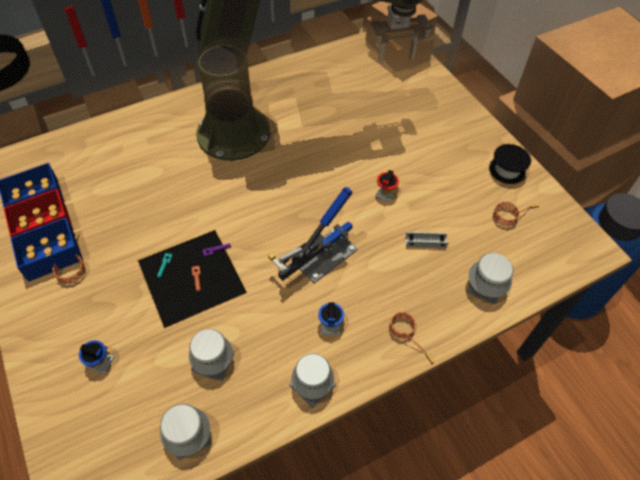

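View pics/top0.png

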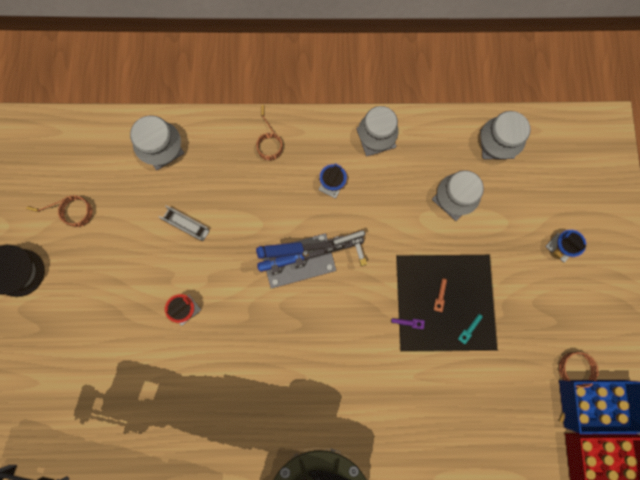

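View pics/wrist0.png

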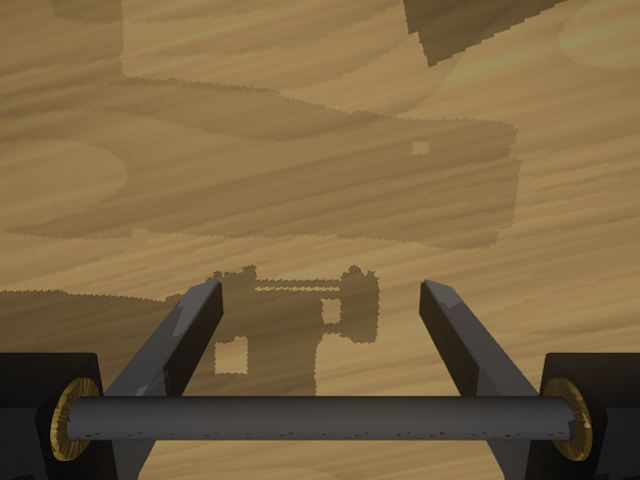

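```bash
cat >> h.py <<'E'
def load(n): return np.load(n+'.npy',allow_pickle=True).item()
def crop(c,x0,y0,x1,y1,fn,s=None):
    im=c['color'][y0:y1,x0:x1,::-1]; s=s or min(800/(x1-x0),600/(y1-y0))
    cv2.imwrite('pics/'+fn,cv2.resize(im,None,fx=s,fy=s,interpolation=cv2.INTER_CUBIC)); print('scale',s)
def Rt(c,st=None):
    "world->cam R,t"
    if 'mount' in c:
        from scipy.spatial.transform import Rotation as Ro
        T=np.eye(4); T[:3,:3]=Ro.from_euler('xyz',st['eef_rot']).as_matrix(); T[:3,3]=st['eef_pos']
        M=np.linalg.inv(T@np.array(c['mount'])); return M[:3,:3],M[:3,3]
    return cv2.Rodrigues(np.array(c['rvec'],float))[0],np.array(c['tvec'],float).ravel()
def proj(c,P,st=None):
    R,t=Rt(c,st); q=np.atleast_2d(P)@R.T+t; s=q[:,:2]/q[:,2:]; s=s*(1+c['k1']*(s**2).sum(1,keepdims=True))
    return s*[c['fx'],c['fy']]+[c['cx'],c['cy']]
def ray(c,uv,st=None):
    R,t=Rt(c,st); d=(np.atleast_2d(uv).astype(float)-[c['cx'],c['cy']])/[c['fx'],c['fy']]; s=d.copy()
    for _ in range(20): s=d/(1+c['k1']*(s**2).sum(1,keepdims=True))
    v=np.c_[s,np.ones(len(s))]@R; return -R.T@t, v
def onz(c,uv,z,st=None):
    o,v=ray(c,uv,st); z=np.broadcast_to(z,len(v)); return o+v*((z-o[2])/v[:,2])[:,None]
E
python3 - <<'E'
from h import *
t=load('top');crop(t,240,210,400,300,'c1.png');crop(t,390,250,500,355,'c2.png')
s=load('scene');crop(s,260,180,370,300,'c3.png')
print(onz(t,[[441,282],[440,310],[397,255],[490,255],[497,350],[401,350]],0).round())
E
```

```text
scale 5.0
scale 5.714285714285714
scale 5.0
[[ 514. -311.    0.]
 [ 444. -304.    0.]
 [ 584. -203.    0.]
 [ 581. -440.    0.]
 [ 346. -438.    0.]
 [ 348. -203.    0.]]
```

View pics/c1.png

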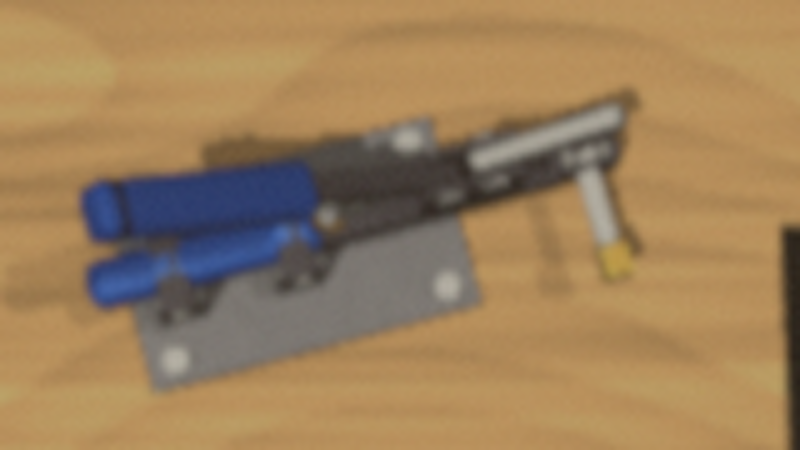

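View pics/c2.png

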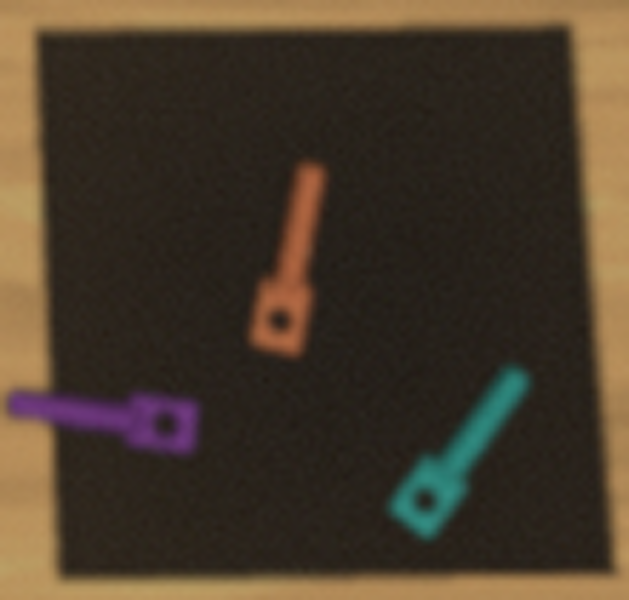

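View pics/c3.png

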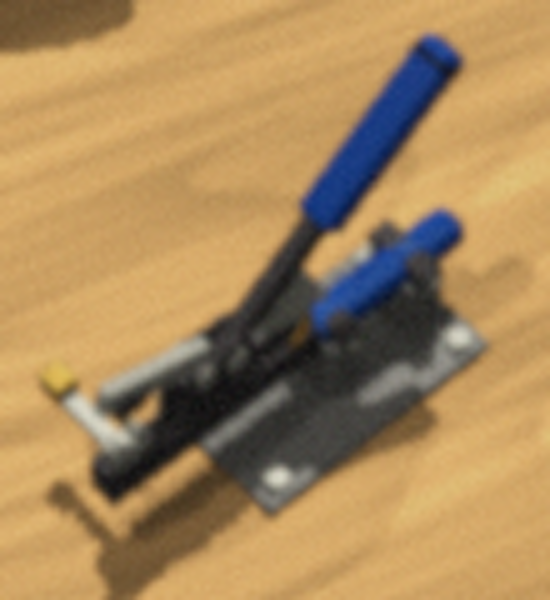

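```bash
cat > fit.py <<'E'
from h import *
from scipy.optimize import least_squares
t=load('top');s=load('scene')
c,sn=np.cos(np.radians(40)),np.sin(np.radians(40))
end=[0,-30+202*c,105+202*sn]
obs=[(t,[-56,-100+0,85],[363.6,262],'rest'),(t,end,[258,252.4],'end'),(s,[-56,-100,85],[271.6,256],'rest'),(s,end,[348,191],'end')]
# die y unknown: p[3]
def W(p,X):
    X=np.array(X,float); y=p[2]; return np.array([p[0]+np.cos(y)*X[0]-np.sin(y)*X[1],p[1]+np.sin(y)*X[0]+np.cos(y)*X[1],X[2]])
def f(p):
    r=[]
    for cam,X,uv,n in obs:
        X=list(X)
        if n=='rest': X[1]=p[3]
        r+=list(proj(cam,W(p,X))[0]-uv)
    r.append((p[3]+90)/20)
    return r
if __name__=='__main__':
    q=least_squares(f,[520,0,0.1,-90]);print(q.x.round(3),np.round(q.fun,1))
    p=q.x
    print('die',W(p,[0,p[3],91]),'rest',W(p,[-56,p[3],85]))
    # plate corners from top
    print(onz(t,[[271,287.6],[336,270],[326.4,234]],8).round())
    print('lug palm hole/mouth',onz(t,np.array([[279,320],[315,165],[275,350],[290,285]])/5.714+[390,250],[5,8,5,5]).round(1))
E
python3 fit.py
```

```text
[ 5.8411e+02  2.4600e-01  2.5400e-01 -9.8422e+01] [-0.1 -0.6  1.  -0.5 -0.3 -0.7  0.8 -1.6 -0.4]
die [608.79776642 -95.02949434  91.        ] rest [ 554.58811296 -109.07632574   85.        ]
[[504. 114.   8.]
 [546. -47.   8.]
 [638. -25.   8.]]
lug palm hole/mouth [[ 453.7 -300.9    5. ]
 [ 520.7 -319.9    8. ]
 [ 440.8 -298.4    5. ]
 [ 468.8 -306.6    5. ]]
```

Call:
arm_command(
  deltas=[
    {"xyz":[0.01,-0.02,0.02]},
    {"xyz":[0.017,-0.04,0.02]},
    {"xyz":[0.017,-0.042,0.02]},
    {"xyz":[0.018,-0.042,0]},
    {"xyz":[0.018,-0.042,0]},
    {"xyz":[0.018,-0.042,0]},
    {"xyz":[0.018,-0.042,0]},
    {"xyz":[0.018,-0.042,0]},
    {"xyz":[0.018,-0.042,0]},
    {"xyz":[0.018,-0.042,0]},
    {"xyz":[0.018,-0.042,0]},
    {"xyz":[0.018,-0.042,0]},
  ],
)

```text
validation failed for argument at $.de...
```

Call:
arm_command(
  deltas=[
    {"xyz":[0.01,-0.02,0.02],"turn":[0.0,0.0,0.0]},
    {"xyz":[0.017,-0.04,0.02],"turn":[0.0,0.0,0.0]},
    {"xyz":[0.017,-0.042,0.02],"turn":[0.0,0.0,0.0]},
    {"xyz":[0.018,-0.042,0.0],"turn":[0.0,0.0,0.0]},
    {"xyz":[0.018,-0.042,0.0],"turn":[0.0,0.0,0.0]},
    {"xyz":[0.018,-0.042,0.0],"turn":[0.0,0.0,0.0]},
    {"xyz":[0.018,-0.042,0.0],"turn":[0.0,0.0,0.0]},
    {"xyz":[0.018,-0.042,0.0],"turn":[0.0,0.0,0.0]},
    {"xyz":[0.018,-0.042,0.0],"turn":[0.0,0.0,0.0]},
    {"xyz":[0.018,-0.042,0.0],"turn":[0.0,0.0,0.0]},
    {"xyz":[0.018,-0.042,0.0],"turn":[0.0,0.0,0.0]},
    {"xyz":[0.018,-0.042,0.0],"turn":[0.0,0.0,0.0]},
  ],
)

```text
clock: 1.65
eef_pos: [336.9, 52.8, 276.5]
eef_rot: [3.141, 0.0, 2.902]
wrist_force: [0.8, 0.8, 0.5]
finger_gap: 94.6
```

Call:
arm_command(
  deltas=[
    {"xyz":[0.016,-0.04,-0.008],"turn":[0.0,0.0,0.0]},
    {"xyz":[0.016,-0.04,-0.008],"turn":[0.0,0.0,0.0]},
    {"xyz":[0.016,-0.04,-0.008],"turn":[0.0,0.0,0.0]},
    {"xyz":[0.016,-0.04,-0.008],"turn":[0.0,0.0,0.0]},
    {"xyz":[0.016,-0.04,-0.008],"turn":[0.0,0.0,0.0]},
    {"xyz":[0.016,-0.04,-0.008],"turn":[0.0,0.0,0.0]},
    {"xyz":[0.016,-0.04,-0.008],"turn":[0.0,0.0,0.0]},
    {"xyz":[0.016,-0.04,-0.008],"turn":[0.0,0.0,0.0]},
    {"xyz":[0.015,-0.041,-0.012],"turn":[0.0,0.0,0.0]},
    {"xyz":[0.0,0.0,0.0],"turn":[0.0,0.0,0.0]},
    {"xyz":[0.0,0.0,0.0],"turn":[0.0,0.0,0.0]},
  ],
)

```text
clock: 3.02
eef_pos: [479.5, -306.3, 200.3]
eef_rot: [3.141, -0.0, 2.902]
wrist_force: [0.4, 1.3, 0.5]
finger_gap: 94.1
```

```bash
cat >> h.py <<'E'
def wsnap(key,fn):
    st=read_state(); c=snap('wrist',fn); c['st']=st; np.save(key+'.npy',c,allow_pickle=True); print(st['eef_pos'].round(1),st['eef_rot'].round(3),st['wrist_force'].round(1),st['joints'].round(2)); return c,st
E
python3 -c "
from h import *
wsnap('w1','w1.png')"
```

```text
[ 479.5 -306.3  200.3] [ 3.141 -0.     2.902] [0.4 1.3 0.5] [-0.63  0.36  1.49  0.    1.3  -1.96]
```

View pics/w1.png

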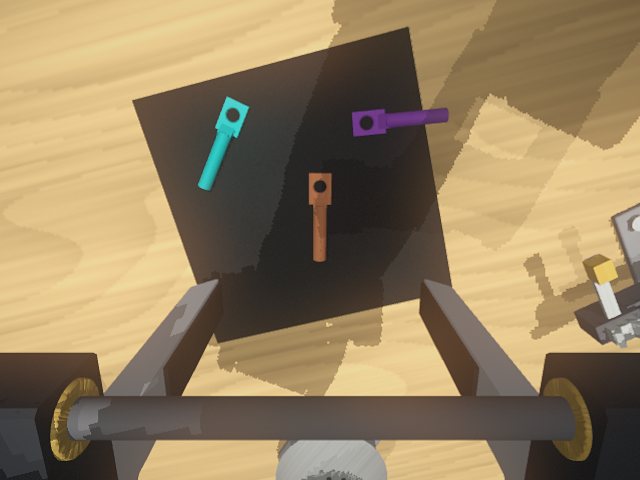

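```bash
python3 -c "
from h import *
c=load('w1');crop(c,280,160,370,275,'w1c.png',5)"
```

```text
scale 5
```

View pics/w1c.png

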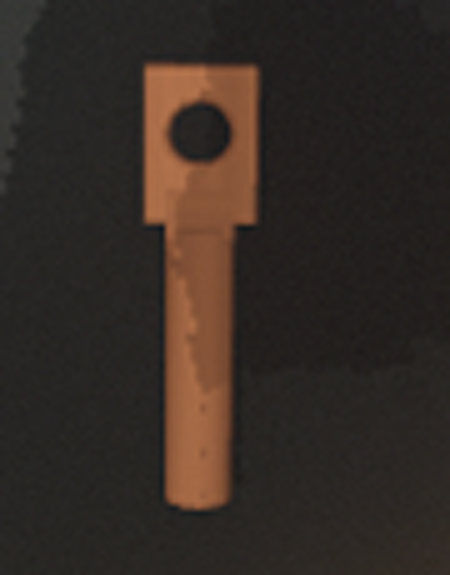

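```bash
python3 - <<'E'
from h import *
c=load('w1');st=c['st']
g=lambda a,z:onz(c,np.array(a)/5+[280,160],z,st)
P=g([[145,66],[258,66],[258,223],[145,223]],4+1);print(P.round(1))
B=g([[199.5,240],[198,490],[198,503]],[7,7,7]);print(B.round(1))
a=P[:2].mean(0);b=P[2:].mean(0);print(np.linalg.norm(b-a),np.linalg.norm(P[1]-P[0]),np.arctan2(*(b-a)[1::-1]),np.arctan2(*(B[1]-B[0])[1::-1]))
d=(B[1]-a)[:2];d/=np.linalg.norm(d);print(np.arctan2(d[1],d[0]),'origin from palm end',a[:2]+40*d,'neck',b[:2]+12*d,'mouth',B[2,:2]-40*d)
E
```

```text
[[ 440.5 -307.1    5. ]
 [ 445.3 -287.7    5. ]
 [ 472.7 -294.2    5. ]
 [ 467.9 -314.     5. ]]
[[ 472.9 -305.1    7. ]
 [ 518.9 -316.7    7. ]
 [ 521.4 -317.3    7. ]]
28.201193396920864 19.99299516397561 -0.24062125678634935 -0.24678528769614114
-0.2489237587869755 origin from palm end [ 481.69605306 -307.25169783] neck [ 481.94778571 -307.07410338] mouth [ 482.60300451 -307.46155533]
```

Call:
arm_command(
  deltas=[
    {"xyz":[0.0,0.0,-0.03],"turn":[0.0,0.0,0.0]},
    {"xyz":[0.0,-0.0,-0.045],"turn":[0.0,0.0,-0.004]},
    {"xyz":[0.002,-0.001,-0.045],"turn":[0.0,0.0,0.0]},
    {"xyz":[0.0,0.0,-0.035],"turn":[0.0,0.0,0.0]},
    {"xyz":[0.0,0.0,-0.018],"turn":[0.0,0.0,0.0]},
    {"xyz":[0.0,0.0,-0.008],"turn":[0.0,0.0,0.0]},
    {"xyz":[0.0,0.0,-0.004],"turn":[0.0,0.0,0.0]},
    {"xyz":[0.0,0.0,0.0],"turn":[0.0,0.0,0.0]},
    {"xyz":[0.0,0.0,0.0],"turn":[0.0,0.0,0.0]},
  ],
  gripper=0.5,
)

```text
clock: 4.2
eef_pos: [481.9, -308.0, 16.2]
eef_rot: [-3.141, 0.001, 2.898]
wrist_force: [0.5, 0.1, 0.2]
finger_gap: 47.0
```

```bash
python3 -c "
from h import *
wsnap('w2','w2.png')"
```

```text
[ 481.9 -308.    16.2] [-3.141e+00  1.000e-03  2.898e+00] [0.5 0.1 0.2] [-0.63  0.59  1.62  0.    0.93 -1.96]
```

View pics/w2.png

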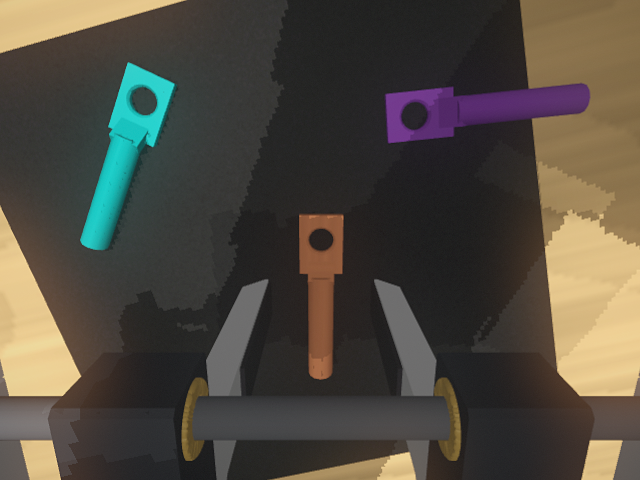

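Call:
arm_command(
  deltas=[
    {"xyz":[0.0,0.0,-0.002],"turn":[0.0,0.0,0.0]},
    {"xyz":[0.0,0.0,0.0],"turn":[0.0,0.0,0.0]},
    {"xyz":[0.0,0.0,0.0],"turn":[0.0,0.0,0.0]},
    {"xyz":[0.0,0.0,0.0],"turn":[0.0,0.0,0.0]},
    {"xyz":[0.0,0.0,0.0],"turn":[0.0,0.0,0.0]},
    {"xyz":[0.0,0.0,0.0],"turn":[0.0,0.0,0.0]},
  ],
  gripper=1,
  force=15,
)

```text
clock: 5.0
eef_pos: [481.6, -307.8, 13.5]
eef_rot: [-3.142, 0.0, 2.898]
wrist_force: [0.3, -0.6, 0.6]
finger_gap: 11.5
```

Call:
arm_command(
  deltas=[
    {"xyz":[0.0,0.0,0.02],"turn":[0.0,0.0,0.0]},
    {"xyz":[0.0,0.0,0.045],"turn":[0.0,0.0,0.0]},
    {"xyz":[0.0,0.0,0.05],"turn":[0.0,0.0,0.0]},
    {"xyz":[0.015,0.015,0.04],"turn":[0.0,0.0,0.1]},
    {"xyz":[0.02,0.02,0.03],"turn":[0.0,0.0,0.1]},
    {"xyz":[0.025,0.025,0.02],"turn":[0.0,0.0,0.1]},
    {"xyz":[0.03,0.025,0.012],"turn":[0.0,0.0,0.1]},
    {"xyz":[0.028,0.023,0.0],"turn":[0.0,0.0,0.1]},
    {"xyz":[0.0,0.0,0.0],"turn":[0.0,0.0,0.0]},
    {"xyz":[0.0,0.0,0.0],"turn":[0.0,0.0,0.0]},
    {"xyz":[0.0,0.0,0.0],"turn":[0.0,0.0,0.0]},
  ],
)

```text
clock: 6.38
eef_pos: [599.0, -200.5, 230.5]
eef_rot: [-3.142, -0.0, -2.887]
wrist_force: [0.1, -0.8, 0.6]
finger_gap: 11.7
```

```bash
python3 -c "
from h import *
wsnap('w3','w3.png')"
```

```text
[ 599.  -200.5  230.5] [-3.142 -0.    -2.887] [ 0.1 -0.8  0.6] [-0.38  0.48  1.25 -0.    1.42 -2.21]
```

View pics/w3.png

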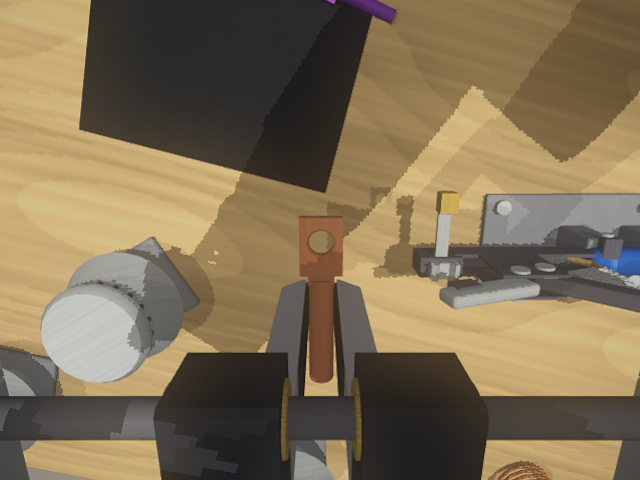

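```bash
python3 -c "
from h import *
c=load('w3');crop(c,405,180,565,315,'w3c.png',5)
crop(c,290,205,355,390,'w3l.png',3)"
```

```text
scale 5
scale 3
```

View pics/w3c.png

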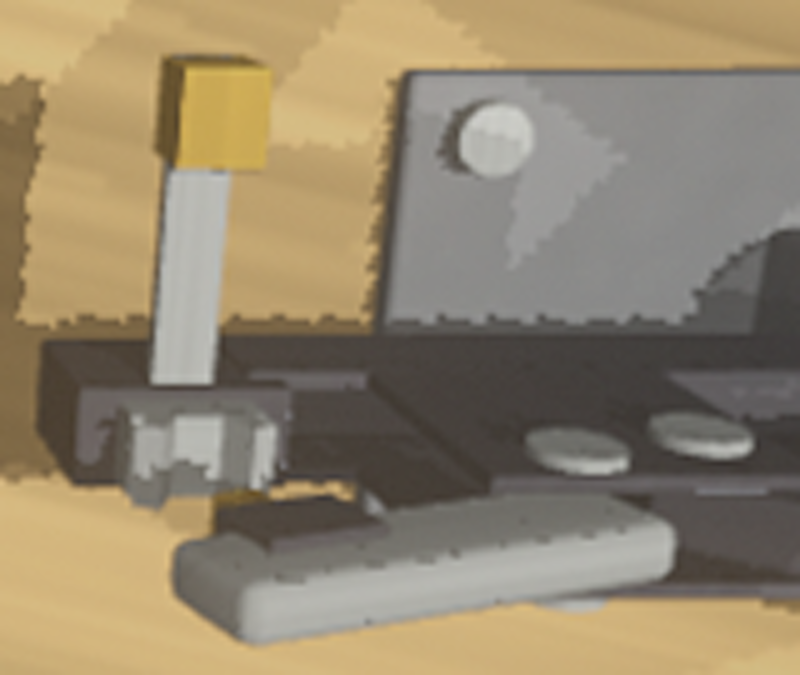

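View pics/w3l.png

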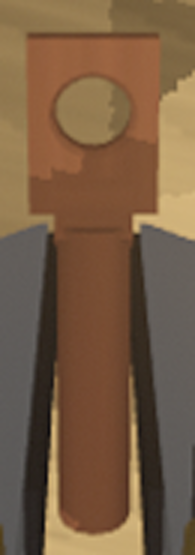

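```bash
python3 - <<'E'
from h import *
c=load('w3');st=c['st']
g=lambda a,z:onz(c,np.array(a)/5+[405,180],z,st)
Q=g([[185,65],[270,66],[266,168],[180,168]],85);print(Q.round(1),'centre',Q.mean(0).round(1))
print(np.linalg.norm(np.diff(Q[[0,1,2,3,0]],axis=0),axis=1).round(1))
e=(Q[0]+Q[1]-Q[2]-Q[3]);print('yaw from sides',np.arctan2(-e[1],-e[0]));e=(Q[1]+Q[2]-Q[0]-Q[3]);print(np.arctan2(-e[0],e[1]))
# plate left edge and long edge
f=onz(c,[[486,194.4],[638,193.5]],8,st);print(f.round(1)); d=f[1]-f[0];print('plate yaw',np.arctan2(-d[0],d[1]),'')
d=Q.mean(0)
for y in (.24,.25,.26): print(d[:2]+56*np.array([np.cos(y),np.sin(y)]))
# moving jaw/frame side edge: fixed jaw top front edge? lug in hand
gl=lambda a,z:onz(c,np.array(a)/3+[290,205],z,st)
z=st['eef_pos'][2]-2.5-11+2.5
und=st['eef_pos'][2]-13.5+1.0
L=gl([[28,35],[159,35],[155,214],[28,214]],und+4);print('lug palm',L.round(1)); m=gl([[93,232],[94,525]],und+6)
a=L[:2].mean(0);b=L[2:].mean(0);print(np.linalg.norm(L[1]-L[0]),np.linalg.norm(a-b),np.arctan2(*(b-a)[1::-1]));d=m[1]-a;y=np.arctan2(d[1],d[0]);print(y,'origin',a[:2]+40*np.array([np.cos(y),np.sin(y)]),b[:2]+12*np.array([np.cos(y),np.sin(y)]),st['eef_pos'])
E
```

```text
[[ 548.3 -116.2   85. ]
 [ 545.1 -103.5   85. ]
 [ 560.5  -98.6   85. ]
 [ 563.9 -111.6   85. ]] centre [ 554.5 -107.5   85. ]
[13.2 16.1 13.5 16.3]
yaw from sides 0.2976782005378043
0.24803730398493182
[[545.5 -49.2   8. ]
 [508.   92.2   8. ]]
plate yaw 0.25975586522221006 
[608.84914301 -94.17009673]
[608.71331204 -93.62682209]
[608.5720552 -93.0849329]
lug palm [[ 562.3 -219.3  222. ]
 [ 557.5 -200.6  222. ]
 [ 584.8 -193.7  222. ]
 [ 589.7 -212.6  222. ]]
19.316171614078904 28.17930865475358 0.2434139552955605
0.25529149448213345 origin [ 598.61608224 -199.88701988] [ 598.87217535 -200.16608695] [ 599.03228271 -200.49934068  230.49847618]
```

Call:
arm_command(
  deltas=[
    {"xyz":[-0.02,0.025,0.0],"turn":[0.0,0.0,0.0]},
    {"xyz":[-0.02,0.03,0.0],"turn":[0.0,0.0,0.0]},
    {"xyz":[-0.019,0.034,0.0],"turn":[0.0,0.0,0.0]},
    {"xyz":[0.0,0.0,-0.04],"turn":[0.0,0.0,0.0]},
    {"xyz":[0.0,0.0,-0.04],"turn":[0.0,0.0,0.0]},
    {"xyz":[0.0,0.0,-0.028],"turn":[0.0,0.0,0.0]},
    {"xyz":[0.0,0.0,-0.014],"turn":[0.0,0.0,0.0]},
    {"xyz":[0.0,0.0,0.0],"turn":[0.0,0.0,0.0]},
    {"xyz":[0.0,0.0,0.0],"turn":[0.0,0.0,0.0]},
    {"xyz":[0.0,0.0,0.0],"turn":[0.0,0.0,0.0]},
  ],
)

```text
clock: 7.68
eef_pos: [541.1, -110.9, 109.5]
eef_rot: [-3.141, 0.001, -2.885]
wrist_force: [0.2, 0.3, -0.3]
finger_gap: 11.7
```

```bash
python3 -c "
from h import *
wsnap('w4','w4.png')"
```

```text
[ 541.1 -110.9  109.5] [-3.141e+00  1.000e-03 -2.885e+00] [ 0.2  0.3 -0.3] [-0.27  0.41  1.63  0.    1.1  -2.1 ]
```

View pics/w4.png

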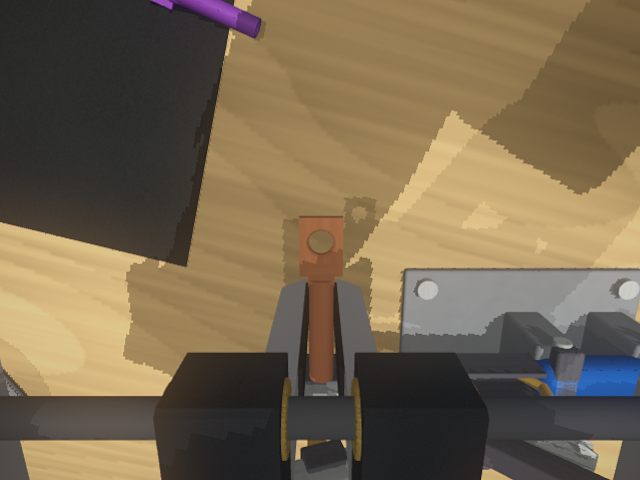

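```bash
python3 -c "
from h import *
c=load('w4');crop(c,270,330,380,480,'w4c.png',4)
s=snap('scene','s4.png');np.save('s4.npy',s,allow_pickle=True);crop(s,240,210,340,300,'s4c.png',7)"
```

```text
scale 4
scale 7
```

View pics/w4c.png

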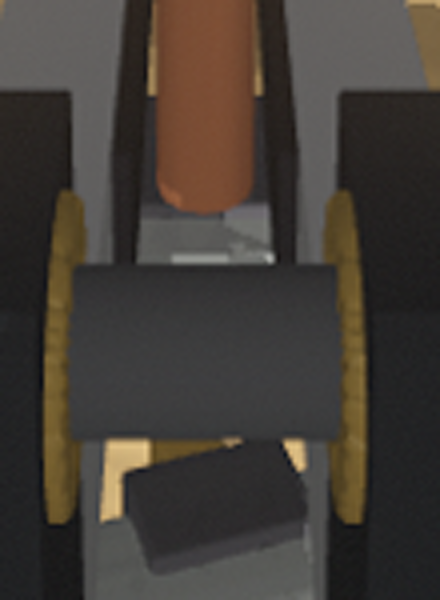

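View pics/s4c.png

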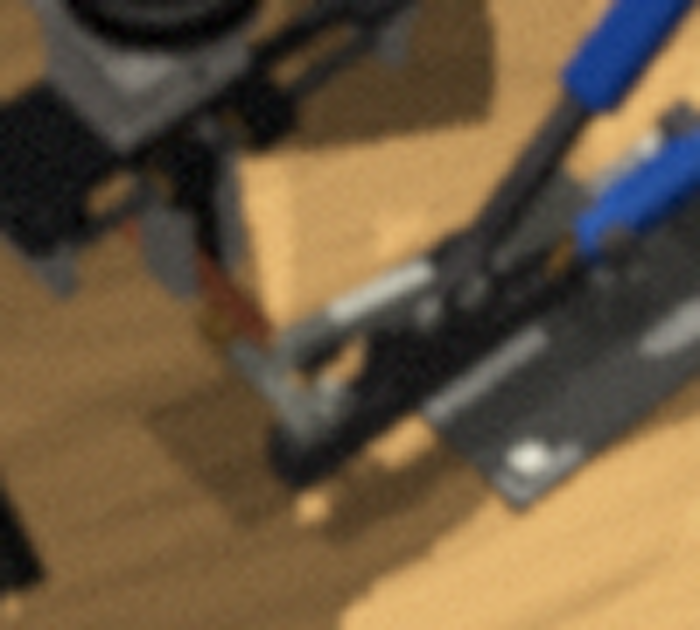

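```bash
python3 -c "
from h import *
c=load('w4')
im=c['color'][370:402,292:350].astype(float);c['color']=np.clip((im/255)**.6*255*1.2,0,255).astype(np.uint8)
crop(c,0,0,58,32,'w4d.png',13)
st=c['st']
for y in (.2546,):
  C=np.array([608.7,-93.5])
  ex=np.array([np.cos(y),np.sin(y)]);ey=np.array([-ex[1],ex[0]])
  for z in (91,):
    P=[np.r_[C+ex*a+ey*b,z] for a in(-7,7) for b in(-7.5,0,7.5)]
    print(((proj(c,P,st)-[292,370])*13).round())
"
```

```text
scale 13
[[174. 398.]
 [356. 398.]
 [538. 398.]
 [177. 682.]
 [356. 683.]
 [535. 683.]]
```

View pics/w4d.png

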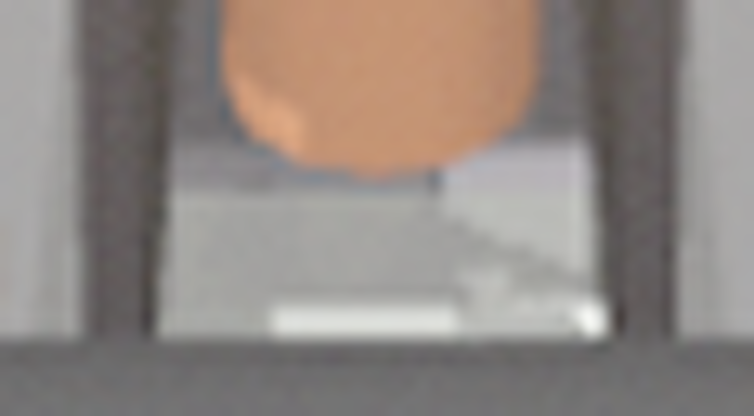

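Call:
arm_command(
  deltas=[
    {"xyz":[0.0,0.0,-0.002],"turn":[0.0,0.0,0.0]},
    {"xyz":[0.0085,0.0018,0.0],"turn":[0.0,0.0,0.0]},
    {"xyz":[0.0115,0.0026,0.0],"turn":[0.0,0.0,0.0]},
    {"xyz":[0.0115,0.0028,0.0],"turn":[0.0,0.0,0.0]},
    {"xyz":[0.0115,0.0028,0.0],"turn":[0.0,0.0,0.0]},
    {"xyz":[0.0,0.0,0.0],"turn":[0.0,0.0,0.0]},
    {"xyz":[0.0,0.0,0.0],"turn":[0.0,0.0,0.0]},
  ],
)

```text
clock: 8.65
eef_pos: [583.4, -100.7, 106.3]
eef_rot: [3.141, -0.0, -2.885]
wrist_force: [-0.4, 0.8, -0.7]
finger_gap: 11.5
```

```bash
python3 -c "
from h import *
c,st=wsnap('w5','w5.png');crop(c,240,200,400,480,'w5c.png',2.1)
s=snap('scene','s5.png');crop(s,240,210,340,300,'s5c.png',7)
s=snap('top','t5.png');crop(s,320,210,400,290,'t5c.png',7)"
```

```text
[ 583.4 -100.7  106.3] [ 3.141 -0.    -2.885] [-0.4  0.8 -0.7] [-0.23  0.5   1.51 -0.    1.13 -2.06]
scale 2.1
scale 7
scale 7
```

View pics/w5c.png

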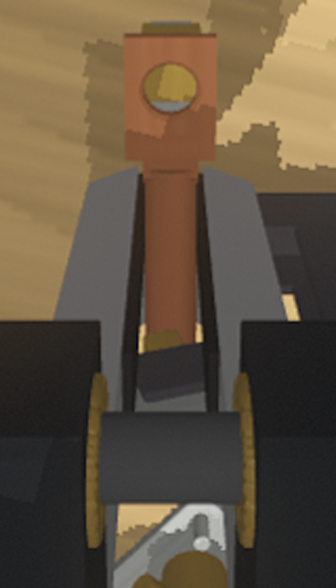

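View pics/s5c.png

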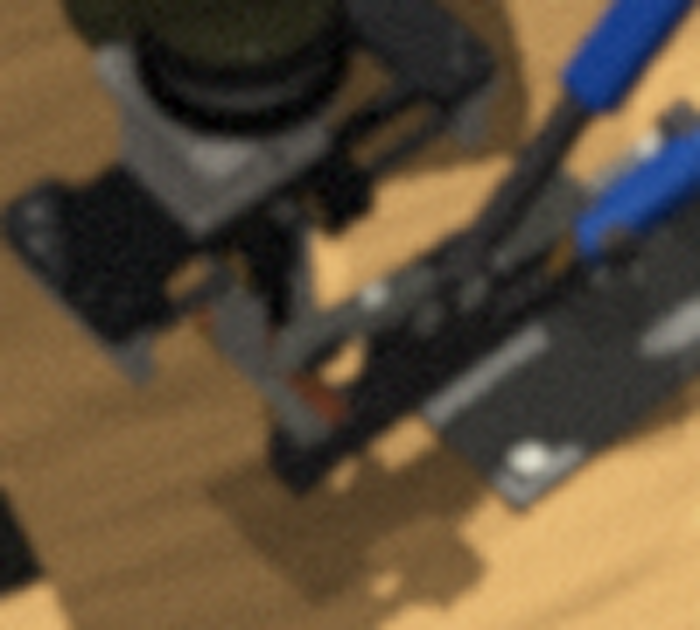

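```bash
python3 -c "
from h import *
c=load('w5');crop(c,290,200,350,285,'w5d.png',7)"
```

```text
scale 7
```

View pics/w5d.png

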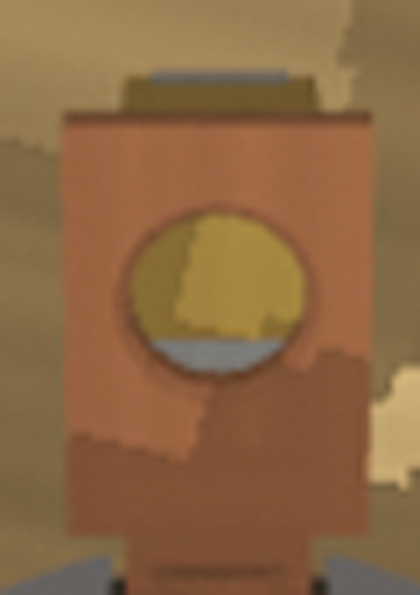

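View pics/t5c.png

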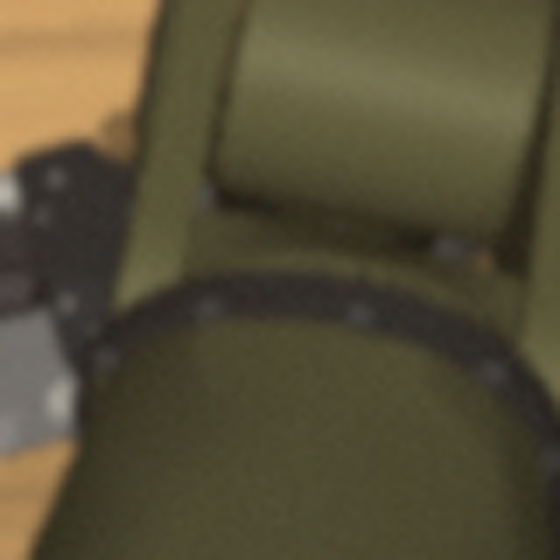

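```bash
python3 - <<'E'
from h import *
c=load('w5');st=c['st'];und=st['eef_pos'][2]-12.5
g=lambda a,z:onz(c,np.array(a)/7+[290,200],z,st)
Q=g([[220,79],[218,340]],85);print(Q.round(1),np.linalg.norm(Q[1]-Q[0]))
L=g([[217.5,115],[219,537]],und+4);print(L.round(1),np.linalg.norm(L[1]-L[0]))
y=.2546;ex=np.array([np.cos(y),np.sin(y)])
R=Q.mean(0)[:2];print('lug origin rel rest',(L[0][:2]+40*ex-R)@ex,(L[1][:2]+12*ex-R)@ex,'want 30', 'lateral',(L.mean(0)[:2]-R)@[-ex[1],ex[0]])
E
```

```text
[[ 544.6 -110.1   85. ]
 [ 562.5 -105.5   85. ]] 18.4461867635051
[[ 544.2 -110.4   97.8]
 [ 571.8 -103.1   97.8]] 28.472410513913513
lug origin rel rest 30.38550845818972 30.857573656397538 want 30 lateral -0.0627270603864015
```

Call:
arm_command(
  deltas=[
    {"xyz":[0.0,0.0,-0.003],"turn":[0.0,0.0,0.0]},
    {"xyz":[0.0,0.0,-0.003],"turn":[0.0,0.0,0.0]},
    {"xyz":[0.0,0.0,-0.0015],"turn":[0.0,0.0,0.0]},
    {"xyz":[0.0,0.0,0.0],"turn":[0.0,0.0,0.0]},
    {"xyz":[0.0,0.0,0.0],"turn":[0.0,0.0,0.0]},
  ],
)

```text
clock: 9.43
eef_pos: [583.7, -100.7, 99.0]
eef_rot: [-3.142, 0.0, -2.885]
wrist_force: [0.3, 0.9, 0.3]
finger_gap: 11.4
```

Call:
arm_command(
  deltas=[
    {"xyz":[0.0,0.0,-0.001],"turn":[0.0,0.0,0.0]},
    {"xyz":[0.0,0.0,0.0],"turn":[0.0,0.0,0.0]},
    {"xyz":[0.0,0.0,0.0],"turn":[0.0,0.0,0.0]},
  ],
)

```text
clock: 9.8
eef_pos: [583.8, -100.8, 98.4]
eef_rot: [-3.141, 0.001, -2.885]
wrist_force: [-1.5, 0.5, 5.3]
finger_gap: 11.2
```

Call:
arm_command(
  deltas=[
    {"xyz":[0.0,0.0,0.0],"turn":[0.0,0.0,0.0]},
    {"xyz":[0.0,0.0,0.0],"turn":[0.0,0.0,0.0]},
    {"xyz":[0.0,0.0,0.0],"turn":[0.0,0.0,0.0]},
    {"xyz":[0.0,0.0,0.0],"turn":[0.0,0.0,0.0]},
  ],
  gripper=0.7,
)

```text
clock: 10.3
eef_pos: [583.6, -100.8, 97.8]
eef_rot: [3.142, -0.0, -2.885]
wrist_force: [0.3, 0.4, 0.0]
finger_gap: 28.3
```

```bash
python3 -c "
from h import *
c,st=wsnap('w6','w6.png')"
```

```text
[ 583.6 -100.8   97.8] [ 3.142 -0.    -2.885] [0.3 0.4 0. ] [-0.23  0.51  1.52 -0.    1.11 -2.06]
```

View pics/w6.png

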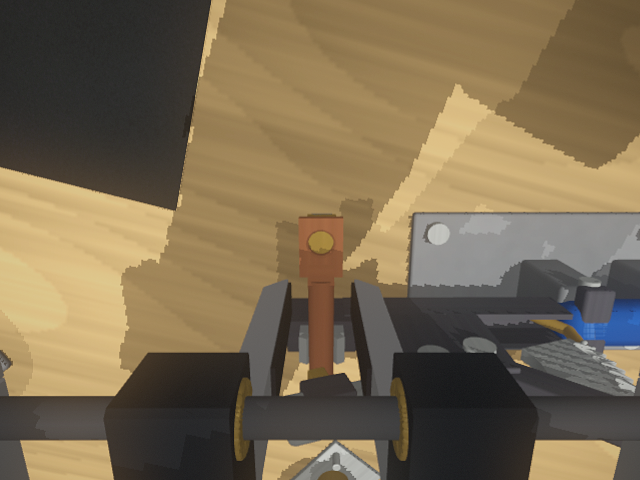

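Call:
arm_command(
  deltas=[
    {"xyz":[0.0,0.0,0.01],"turn":[0.0,0.0,0.0]},
    {"xyz":[0.0,0.0,0.025],"turn":[0.0,0.0,0.0]},
    {"xyz":[0.0,0.0,0.04],"turn":[0.0,0.0,0.0]},
    {"xyz":[0.0,0.0,0.045],"turn":[0.0,0.0,0.0]},
    {"xyz":[0.012,-0.035,0.02],"turn":[0.0,0.0,0.0]},
    {"xyz":[0.012,-0.04,0.0],"turn":[0.0,0.0,0.0]},
    {"xyz":[0.0,0.0,0.0],"turn":[0.0,0.0,0.0]},
    {"xyz":[0.0,0.0,0.0],"turn":[0.0,0.0,0.0]},
  ],
)

```text
clock: 11.35
eef_pos: [607.5, -175.4, 238.2]
eef_rot: [3.141, -0.0, -2.885]
wrist_force: [-0.1, -0.5, -0.0]
finger_gap: 27.9
```

```bash
python3 -c "
from h import *
c,st=wsnap('w7','w7.png')
s=snap('scene','s7.png');np.save('s7.npy',s,allow_pickle=True)"
```

```text
[ 607.5 -175.4  238.2] [ 3.141 -0.    -2.885] [-0.1 -0.5 -0. ] [-0.34  0.47  1.23  0.    1.44 -2.17]
```

View pics/w7.png

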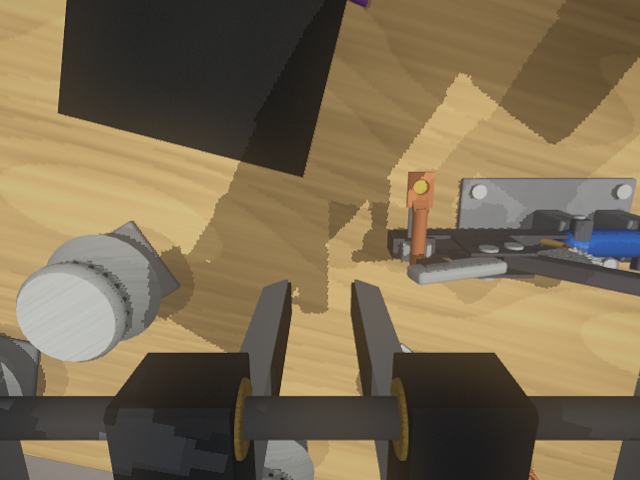

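```bash
python3 -c "
from h import *
c=load('w7');crop(c,380,160,510,290,'w7c.png',4.6)"
```

```text
scale 4.6
```

View pics/w7c.png

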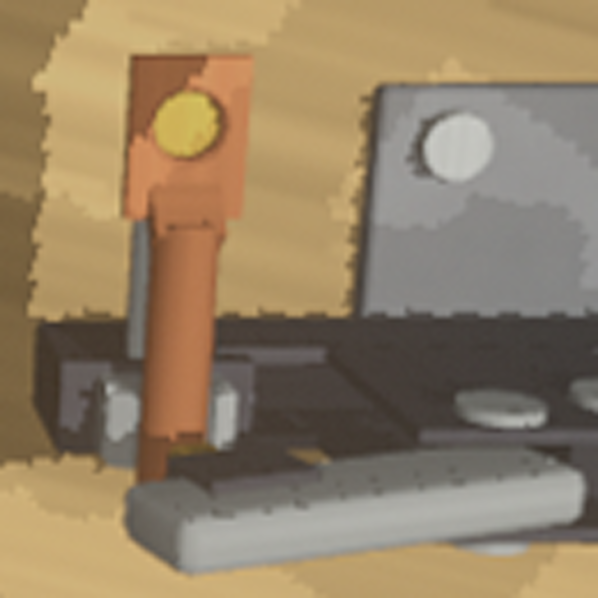

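```bash
python3 - <<'E'
from h import *
c=load('w7');st=c['st']
g=lambda a,z:onz(c,np.array(a)/4.6+[380,160],z,st)
L=g([[130,56],[253,58],[241,218],[122,215]],89);print(L.round(1))
print(np.linalg.norm(np.diff(L[[0,1,2,3,0]],axis=0),axis=1).round(1))
a=L[:2].mean(0);b=L[2:].mean(0);d=b-a;y=np.arctan2(d[1],d[0]);print(y,'hole/centre',L.mean(0));e=L[1]+L[2]-L[0]-L[3];print(np.arctan2(-e[0],e[1]))
# handle: fit using previous obs
ex=np.array([np.cos(.255),np.sin(.255)]);D=a[:2]+66*ex;print('die est',D)
E
```

```text
[[ 548.2 -120.5   89. ]
 [ 543.3 -100.4   89. ]
 [ 569.7  -93.5   89. ]
 [ 574.3 -113.4   89. ]]
[20.7 27.3 20.5 27.1]
0.2604991005402714 hole/centre [ 558.86616101 -106.9488888    89.        ]
0.23464536926652202
die est [609.58257212 -93.80573478]
```

Call:
arm_command(
  deltas=[
    {"xyz":[0.0,0.0,0.03],"turn":[0.0,0.0,0.0]},
    {"xyz":[-0.004,0.02,0.035],"turn":[0.0,0.0,-0.14]},
    {"xyz":[-0.004,0.025,0.027],"turn":[0.0,0.0,-0.16]},
    {"xyz":[-0.005,0.03,0.0],"turn":[0.0,0.0,-0.16]},
    {"xyz":[-0.005,0.03,0.0],"turn":[0.0,0.0,-0.16]},
    {"xyz":[-0.006,0.03,0.0],"turn":[0.0,0.0,-0.16]},
    {"xyz":[-0.006,0.03,0.0],"turn":[0.0,0.0,-0.16]},
    {"xyz":[-0.006,0.03,0.0],"turn":[0.0,0.0,-0.16]},
    {"xyz":[-0.006,0.03,0.0],"turn":[0.0,0.0,-0.16]},
    {"xyz":[-0.006,0.03,0.0],"turn":[0.0,0.0,-0.16]},
    {"xyz":[0.0,0.017,0.0],"turn":[0.0,0.0,-0.153]},
    {"xyz":[0.0,0.0,0.0],"turn":[0.0,0.0,0.0]},
  ],
  gripper=0.35,
)

```text
clock: 12.95
eef_pos: [559.1, 97.6, 330.2]
eef_rot: [3.141, 0.0, 1.828]
wrist_force: [-0.7, -0.1, -0.7]
finger_gap: 60.9
```

Call:
arm_command(
  deltas=[
    {"xyz":[0.0,0.0,0.0],"turn":[0.0,0.0,0.0]},
    {"xyz":[0.0,0.0,0.0],"turn":[0.0,0.0,0.0]},
  ],
)

```text
clock: 13.2
eef_pos: [559.6, 95.6, 330.0]
eef_rot: [3.142, 0.0, 1.826]
wrist_force: [0.3, 0.4, -0.4]
finger_gap: 60.9
```

```bash
python3 -c "
from h import *
c,st=wsnap('w8','w8.png')"
```

```text
[559.6  95.6 330. ] [3.142 0.    1.826] [ 0.3  0.4 -0.4] [ 0.1   0.28  1.28 -0.    1.58 -0.15]
```

View pics/w8.png

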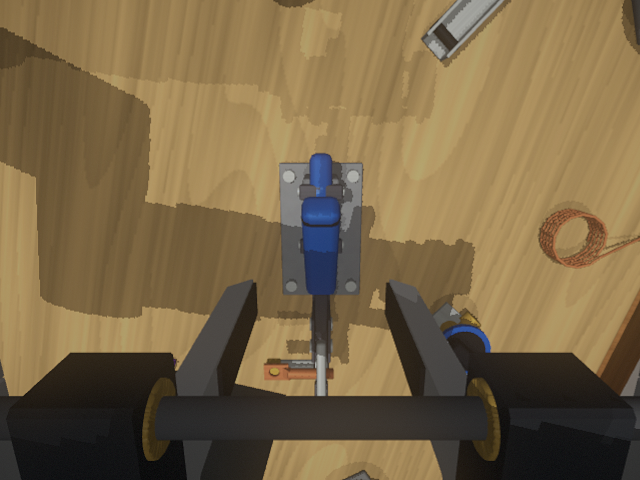

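```bash
python3 - <<'E'
from h import *
from fit import W
c=load('w8');st=c['st']
p=[584.1,.25,.255]
k,s=np.cos(np.radians(40)),np.sin(np.radians(40))
for r,h in((202,0),(202,10),(202,-10),(84,10),(170,10)):
    P=[W(p,[x,-30+r*k-h*s,105+r*s+h*k]) for x in(-13,0,13)]
    print(r,h,proj(c,P,st).round(1).tolist())
crop(c,270,140,370,310,'w8c.png',3.5)
E
```

```text
202 0 [[300.7, 208.8], [320.5, 208.8], [340.3, 208.8]]
202 10 [[300.2, 221.1], [320.5, 221.1], [340.7, 221.1]]
202 -10 [[301.1, 197.1], [320.5, 197.1], [339.9, 197.1]]
84 10 [[305.9, 300.8], [320.7, 300.8], [335.4, 300.8]]
170 10 [[302.2, 248.0], [320.5, 248.0], [338.9, 248.0]]
scale 3.5
```

View pics/w8c.png

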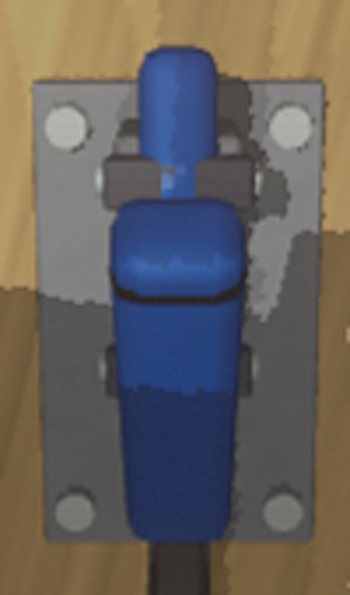

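Call:
arm_command(
  deltas=[
    {"xyz":[0.0024,-0.0096,-0.0],"turn":[0.109,0.0284,0.0]},
    {"xyz":[0.0024,-0.0096,-0.0],"turn":[0.109,0.0284,0.0]},
    {"xyz":[0.0024,-0.0096,-0.015],"turn":[0.109,0.0284,0.0]},
    {"xyz":[0.0024,-0.0096,-0.015],"turn":[0.109,0.0284,0.0]},
    {"xyz":[0.0,0.0,0.0],"turn":[0.0,0.0,0.0]},
    {"xyz":[0.0,0.0,0.0],"turn":[0.0,0.0,0.0]},
    {"xyz":[0.0,0.0,0.0],"turn":[0.0,0.0,0.0]},
  ],
)

```text
clock: 14.12
eef_pos: [569.2, 58.5, 301.0]
eef_rot: [3.14, -0.449, 1.827]
wrist_force: [-0.9, 0.5, 0.6]
finger_gap: 61.2
```

```bash
cat >> h.py <<'E'
def tz(st):
    from scipy.spatial.transform import Rotation as Ro
    R=Ro.from_euler('xyz',st['eef_rot']).as_matrix(); y=.255
    A=np.array([[np.cos(y),np.sin(y),0],[-np.sin(y),np.cos(y),0],[0,0,1]])
    return A@R, A@(st['eef_pos']-[584.1,.25,0])
E
python3 -c "
from h import *
c,st=wsnap('w9','w9.png');a,b=tz(st);print(a.round(3),b.round(1))"
```

```text
[569.2  58.5 301. ] [ 3.14  -0.449  1.827] [-0.9  0.5  0.6] [-0.15  0.38  1.28  0.41  1.66 -0.4 ]
[[-0.001  1.     0.001]
 [ 0.901  0.     0.434]
 [ 0.434  0.001 -0.901]] [3.00e-01 6.02e+01 3.01e+02]
```

View pics/w9.png

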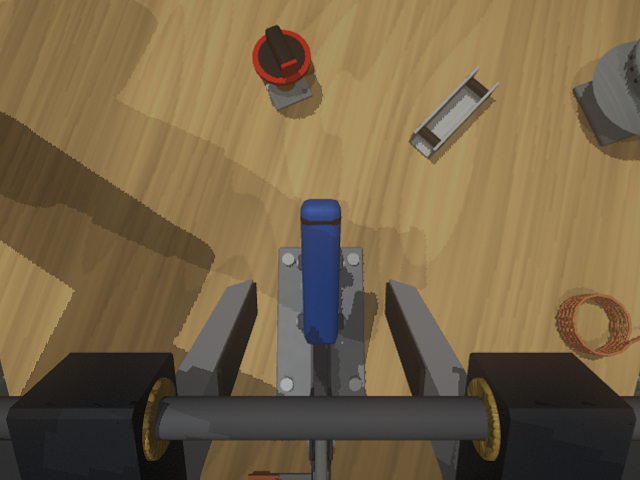

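Call:
arm_command(
  deltas=[
    {"xyz":[-0.0022,0.0082,-0.0182],"turn":[0.0,0.0,0.0]},
    {"xyz":[-0.0022,0.0082,-0.0182],"turn":[0.0,0.0,0.0]},
    {"xyz":[-0.0022,0.0082,-0.0182],"turn":[0.0,0.0,0.0]},
    {"xyz":[-0.0022,0.0082,-0.0182],"turn":[0.0,0.0,0.0]},
    {"xyz":[-0.0022,0.0082,-0.0182],"turn":[0.0,0.0,0.0]},
    {"xyz":[0.0,0.0,0.0],"turn":[0.0,0.0,0.0]},
    {"xyz":[0.0,0.0,0.0],"turn":[0.0,0.0,0.0]},
    {"xyz":[0.0,0.0,0.0],"turn":[0.0,0.0,0.0]},
  ],
)

```text
clock: 15.18
eef_pos: [558.6, 98.6, 209.9]
eef_rot: [3.14, -0.45, 1.825]
wrist_force: [0.5, 0.6, 0.1]
finger_gap: 61.1
```

```bash
python3 -c "
from h import *
c,st=wsnap('w10','w10.png');a,b=tz(st);print(a[:,2].round(3),b.round(1))
s=snap('scene','s10.png');crop(s,260,130,400,290,'s10c.png',3.7)"
```

```text
[558.6  98.6 209.9] [ 3.14  -0.45   1.825] [0.5 0.6 0.1] [-0.08  0.41  1.45  0.43  1.45 -0.42]
[ 0.001  0.435 -0.9  ] [1.000e-01 1.016e+02 2.099e+02]
scale 3.7
```

View pics/w10.png

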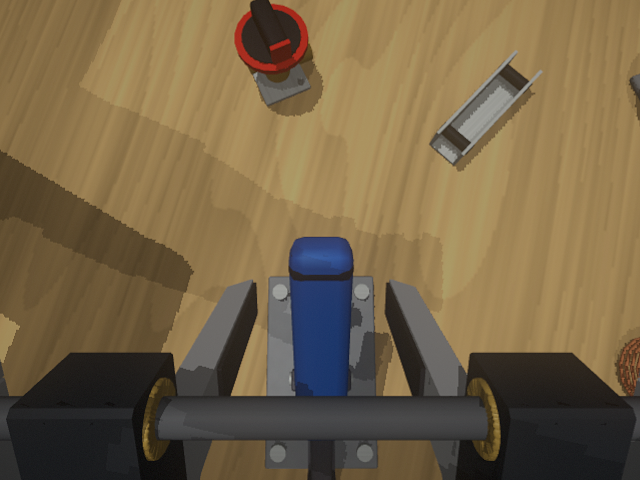

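View pics/s10c.png

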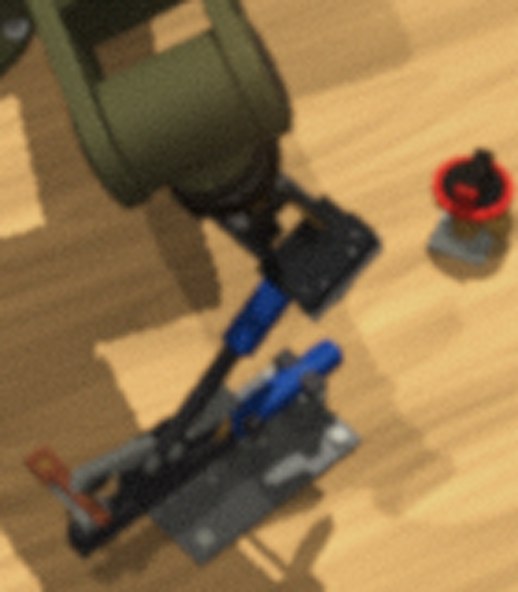

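Call:
arm_command(
  deltas=[
    {"xyz":[0.0,0.0,0.0],"turn":[0.0,0.0,0.0]},
    {"xyz":[0.0,0.0,0.0],"turn":[0.0,0.0,0.0]},
    {"xyz":[0.0,0.0,0.0],"turn":[0.0,0.0,0.0]},
    {"xyz":[0.0,0.0,0.0],"turn":[0.0,0.0,0.0]},
    {"xyz":[0.0,0.0,0.0],"turn":[0.0,0.0,0.0]},
    {"xyz":[0.0,0.0,0.0],"turn":[0.0,0.0,0.0]},
  ],
  gripper=1,
  force=40,
)

```text
clock: 16.02
eef_pos: [558.5, 98.9, 208.9]
eef_rot: [3.141, -0.45, 1.825]
wrist_force: [4.6, 1.8, -1.4]
finger_gap: 25.7
```

```bash
cat > plan.py <<'E'
from h import *
st=read_state();a,b=tz(st);print(st['clock'],a[:,2].round(3),b.round(2),'F',st['wrist_force'].round(1),st['finger_gap'])
v=b[1:]-[-30,105];r=np.hypot(*v);phi=np.arctan2(v[1],v[0]);print('r',r,'phi',phi, 'theta rel start',getattr(__import__('builtins'),'x',0))
import os
if not os.path.exists('ph0.txt'): open('ph0.txt','w').write(f'{phi}')
ph0=float(open('ph0.txt').read());print('theta',ph0-phi,'toolangle',np.arctan2(a[1,2],-a[2,2]))
E
python3 plan.py
python3 - <<'E'
from h import *
st=read_state();a,b=tz(st);v=b[1:]-[-30,105];y=.255
def R(t): return np.array([[np.cos(t),np.sin(t)],[-np.sin(t),np.cos(t)]])@v
prev=v
for th in np.arange(.0349,.47,.0349):
    d=R(th)-prev;prev=R(th);print(round(th,4),(-np.sin(y)*d[0]).round(2),(np.cos(y)*d[0]).round(2),d[1].round(2))
E
```

```text
16.025 [ 0.001  0.435 -0.9  ] [6.0000e-02 1.0189e+02 2.0894e+02] F [ 4.6  1.8 -1.4] 25.71562412297731
r 167.9278091429621 phi 0.6674207496868909 theta rel start 0
theta 0.0 toolangle 0.4504841601888979
0.0349 -0.89 3.43 -4.67
0.0698 -0.85 3.27 -4.79
0.1047 -0.81 3.11 -4.9
0.1396 -0.77 2.94 -5.01
0.1745 -0.72 2.77 -5.11
0.2094 -0.68 2.6 -5.21
0.2443 -0.63 2.42 -5.3
0.2792 -0.58 2.24 -5.38
0.3141 -0.54 2.05 -5.46
0.349 -0.49 1.87 -5.53
0.3839 -0.44 1.68 -5.6
0.4188 -0.39 1.49 -5.65
0.4537 -0.34 1.3 -5.7
```

Call:
arm_command(
  deltas=[
    {"xyz":[-0.0009,0.0034,-0.0047],"turn":[-0.0338,-0.0088,0.0]},
    {"xyz":[-0.0009,0.0033,-0.0048],"turn":[-0.0338,-0.0088,0.0]},
    {"xyz":[0.0,0.0,0.0],"turn":[0.0,0.0,0.0]},
    {"xyz":[0.0,0.0,0.0],"turn":[0.0,0.0,0.0]},
  ],
)

```text
clock: 16.52
eef_pos: [557.1, 104.8, 201.5]
eef_rot: [3.139, -0.379, 1.825]
wrist_force: [-1.2, -8.5, 16.3]
finger_gap: 25.4
```

```bash
python3 plan.py
```

```text
16.525 [ 0.003  0.37  -0.929] [2.0000e-01 1.0798e+02 2.0151e+02] F [-1.2 -8.5 16.3] 25.445812268487437
r 168.38304939902537 phi 0.6103824482838957 theta rel start 0
theta 0.05703830140299526 toolangle 0.3785029717886806
```

Call:
arm_command(
  deltas=[
    {"xyz":[-0.0008,0.0031,-0.0049],"turn":[-0.0338,-0.0088,0.0]},
    {"xyz":[-0.0004,0.0015,-0.0025],"turn":[-0.0169,-0.0044,0.0]},
    {"xyz":[0.0,0.0,0.0],"turn":[0.0,0.0,0.0]},
    {"xyz":[0.0,0.0,0.0],"turn":[0.0,0.0,0.0]},
  ],
)

```text
clock: 17.02
eef_pos: [555.7, 110.0, 193.3]
eef_rot: [3.14, -0.327, 1.825]
wrist_force: [0.6, -2.8, 8.2]
finger_gap: 25.8
```

```bash
python3 plan.py
```

```text
17.025 [ 0.002  0.321 -0.947] [1.6000e-01 1.1334e+02 1.9334e+02] F [ 0.6 -2.8  8.2] 25.81202543833977
r 168.381838062592 phi 0.5523223550368859 theta rel start 0
theta 0.11509839465000504 toolangle 0.32695971274379165
```

Call:
arm_command(
  deltas=[
    {"xyz":[-0.0008,0.003,-0.005],"turn":[-0.0338,-0.0088,0.0]},
    {"xyz":[-0.0007,0.0027,-0.0051],"turn":[-0.0338,-0.0088,0.0]},
    {"xyz":[0.0,0.0,0.0],"turn":[0.0,0.0,0.0]},
    {"xyz":[0.0,0.0,0.0],"turn":[0.0,0.0,0.0]},
  ],
)

```text
clock: 17.52
eef_pos: [553.9, 116.1, 182.3]
eef_rot: [3.141, -0.259, 1.825]
wrist_force: [4.5, 4.3, 1.5]
finger_gap: 25.8
```

```bash
python3 plan.py
```

```text
17.525 [ 0.001  0.256 -0.967] [5.0000e-02 1.1973e+02 1.8226e+02] F [4.5 4.3 1.5] 25.782245538744593
r 168.48488782185942 phi 0.4763578191115134 theta rel start 0
theta 0.1910629305753775 toolangle 0.25870735665839006
```

Call:
arm_command(
  deltas=[
    {"xyz":[-0.0007,0.0026,-0.0052],"turn":[-0.0338,-0.0088,0.0]},
    {"xyz":[0.0,0.0,0.0],"turn":[0.0,0.0,0.0]},
    {"xyz":[0.0,0.0,0.0],"turn":[0.0,0.0,0.0]},
  ],
)

```text
clock: 17.9
eef_pos: [553.5, 118.3, 178.0]
eef_rot: [3.14, -0.223, 1.825]
wrist_force: [0.8, -2.5, 13.1]
finger_gap: 25.8
```

```bash
python3 plan.py
```

```text
17.9 [ 0.002  0.221 -0.975] [1.3000e-01 1.2193e+02 1.7802e+02] F [ 0.8 -2.5 13.1] 25.787533255211017
r 168.56962173476109 phi 0.4480438138177934 theta rel start 0
theta 0.2193769358690975 toolangle 0.2230731374786649
```

Call:
arm_command(
  deltas=[
    {"xyz":[-0.0006,0.0024,-0.0053],"turn":[-0.0338,-0.0088,0.0]},
    {"xyz":[-0.0006,0.0022,-0.0054],"turn":[-0.0338,-0.0088,0.0]},
    {"xyz":[0.0,0.0,0.0],"turn":[0.0,0.0,0.0]},
    {"xyz":[0.0,0.0,0.0],"turn":[0.0,0.0,0.0]},
  ],
)

```text
clock: 18.4
eef_pos: [552.0, 123.3, 166.3]
eef_rot: [3.141, -0.154, 1.825]
wrist_force: [3.9, 3.5, 3.4]
finger_gap: 25.9
```

```bash
python3 plan.py
```

```text
18.4 [ 0.001  0.153 -0.988] [1.0000e-02 1.2713e+02 1.6633e+02] F [3.9 3.5 3.4] 25.906258293232455
r 168.67839189340623 phi 0.3721399667546726 theta rel start 0
theta 0.2952807829322183 toolangle 0.15391373680299025
```

Call:
arm_command(
  deltas=[
    {"xyz":[-0.0005,0.0019,-0.0055],"turn":[-0.0338,-0.0088,0.0]},
    {"xyz":[0.0,0.0,0.0],"turn":[0.0,0.0,0.0]},
    {"xyz":[0.0,0.0,0.0],"turn":[0.0,0.0,0.0]},
  ],
)

```text
clock: 18.77
eef_pos: [551.8, 125.0, 161.9]
eef_rot: [3.14, -0.118, 1.825]
wrist_force: [-0.9, 0.2, 16.7]
finger_gap: 25.8
```

```bash
python3 plan.py
```

```text
18.775 [ 0.002  0.118 -0.993] [  0.2  128.86 161.92] F [-0.9  0.2 16.7] 25.786445209531152
r 168.74691237284168 phi 0.34405972862516687 theta rel start 0
theta 0.32336102106172404 toolangle 0.11844462824321077
```

Call:
arm_command(
  deltas=[
    {"xyz":[-0.0005,0.0017,-0.0056],"turn":[-0.0338,-0.0088,0.0]},
    {"xyz":[-0.0004,0.0015,-0.0056],"turn":[-0.0338,-0.0088,0.0]},
    {"xyz":[0.0,0.0,0.0],"turn":[0.0,0.0,0.0]},
    {"xyz":[0.0,0.0,0.0],"turn":[0.0,0.0,0.0]},
  ],
)

```text
clock: 19.27
eef_pos: [550.6, 128.7, 149.7]
eef_rot: [3.141, -0.049, 1.825]
wrist_force: [2.6, 5.7, 5.5]
finger_gap: 25.5
```

```bash
python3 plan.py
```

```text
19.275 [ 0.001  0.049 -0.999] [-2.0000e-02  1.3273e+02  1.4972e+02] F [2.6 5.7 5.5] 25.462786611765967
r 168.76086581349304 phi 0.2682020684451567 theta rel start 0
theta 0.3992186812417342 toolangle 0.049314248514038594
```

Call:
arm_command(
  deltas=[
    {"xyz":[-0.0004,0.0013,-0.0057],"turn":[-0.0338,-0.0088,0.0]},
    {"xyz":[0.0,0.0,0.0],"turn":[0.0,0.0,0.0]},
    {"xyz":[0.0,0.0,0.0],"turn":[0.0,0.0,0.0]},
  ],
)

```text
clock: 19.65
eef_pos: [550.3, 130.0, 144.4]
eef_rot: [3.14, -0.014, 1.825]
wrist_force: [1.2, 6.3, 10.2]
finger_gap: 25.5
```

```bash
python3 plan.py
```

```text
19.65 [ 0.001  0.014 -1.   ] [7.0000e-02 1.3410e+02 1.4443e+02] F [ 1.2  6.3 10.2] 25.53765313037358
r 168.76986361391042 phi 0.23580394003678676 theta rel start 0
theta 0.4316168096501042 toolangle 0.014364238650574826
```

Call:
arm_command(
  deltas=[
    {"xyz":[-0.0001,0.0005,-0.002],"turn":[-0.0116,-0.003,0.0]},
    {"xyz":[0.0,0.0,0.0],"turn":[0.0,0.0,0.0]},
    {"xyz":[0.0,0.0,0.0],"turn":[0.0,0.0,0.0]},
  ],
)

```text
clock: 20.02
eef_pos: [550.3, 130.4, 142.8]
eef_rot: [3.14, -0.002, 1.825]
wrist_force: [-2.4, 4.2, 15.4]
finger_gap: 25.7
```

```bash
python3 plan.py; python3 -c "
from h import *
c,st=wsnap('w11','w11.png')
s=snap('scene','s11.png');np.save('s11.npy',s,allow_pickle=True);crop(s,260,150,400,290,'s11c.png',4.2)
s=snap('top','t11.png');np.save('t11.npy',s,allow_pickle=True);crop(s,240,200,400,300,'t11c.png',5)"
```

```text
20.025 [ 0.002  0.002 -1.   ] [1.0000e-01 1.3450e+02 1.4283e+02] F [-2.4  4.2 15.4] 25.679713221203247
r 168.79850451064968 phi 0.22605286473741082 theta rel start 0
theta 0.4413678849494801 toolangle 0.0022385666398591036
[550.3 130.4 142.8] [ 3.140e+00 -2.000e-03  1.825e+00] [-2.4  4.2 15.4] [ 0.17  0.4   1.56  0.    1.18 -0.09]
scale 4.2
scale 5
```

View pics/w11.png

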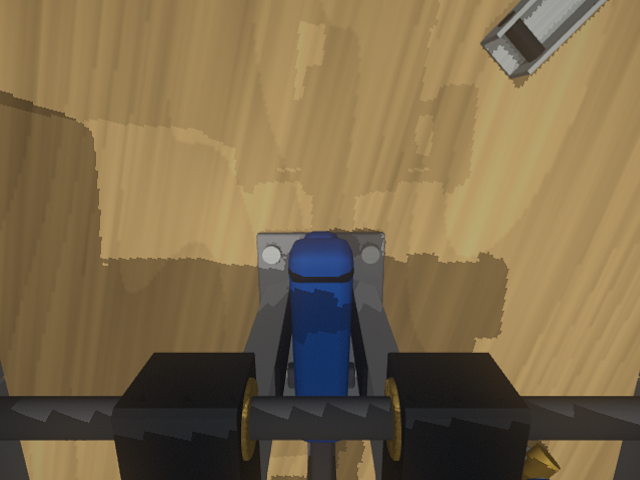

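View pics/s11c.png

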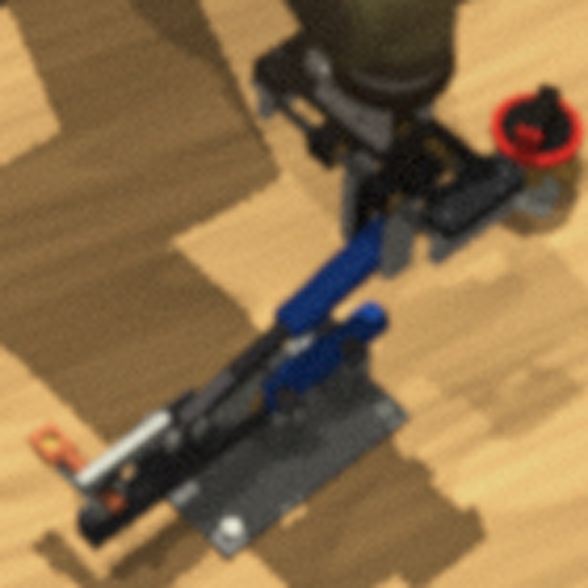

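View pics/t11c.png

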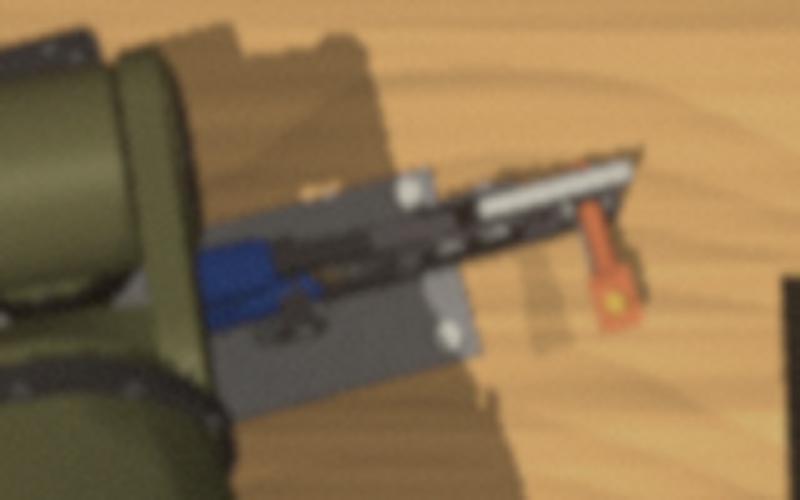

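```bash
python3 - <<'E'
from h import *
from fit import W
p=[584.1,.25,.255]
w10=load('w10');w11=load('w11')
crop(w10,270,220,370,400,'a10.png',3.3);crop(w11,270,220,370,400,'a11.png',3.3)
def H(r,h,th,x=0):
    a=np.radians(40)-th;k,s=np.cos(a),np.sin(a);return W(p,[x,-30+r*k-h*s,105+r*s+h*k])
for c,ths in((w10,[0]),(w11,[.39,.42,.44,.46])):
  for th in ths:
    print(th,[(proj(c,[H(r,h,th)],c['st'])[0]).round(1).tolist() for r,h in((202,-10),(202,10),(195,10),(190,10),(185,10))],[(proj(c,[H(190,10,th,x)],c['st'])[0,0]).round(1) for x in(-13,13)])
E
```

```text
scale 3.3
scale 3.3
0 [[320.5, 237.5], [320.5, 263.9], [320.5, 279.1], [320.5, 289.5], [320.6, 299.5]] [np.float64(287.4), np.float64(353.7)]
0.39 [[320.6, 253.0], [320.6, 285.7], [320.6, 300.5], [320.6, 310.6], [320.7, 320.3]] [np.float64(285.7), np.float64(355.6)]
0.42 [[320.6, 245.2], [320.6, 274.6], [320.6, 289.5], [320.6, 299.8], [320.6, 309.7]] [np.float64(286.7), np.float64(354.6)]
0.44 [[320.6, 240.5], [320.6, 267.8], [320.6, 282.8], [320.6, 293.1], [320.6, 303.1]] [np.float64(287.4), np.float64(353.9)]
0.46 [[320.6, 236.1], [320.6, 261.4], [320.6, 276.5], [320.6, 286.8], [320.6, 296.9]] [np.float64(288.0), np.float64(353.2)]
```

View pics/a10.png

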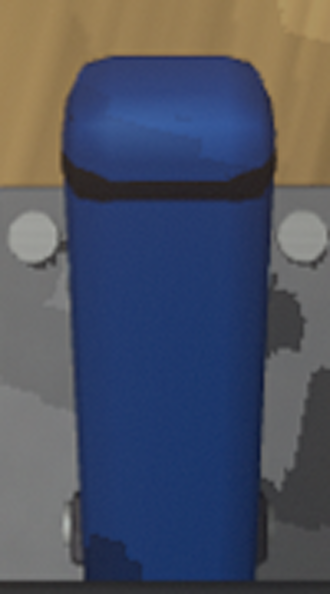

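View pics/a11.png

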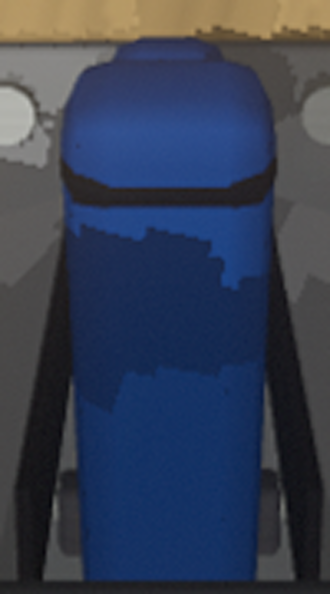

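Call:
arm_command(
  deltas=[
    {"xyz":[0.0,0.0,-0.0004],"turn":[0.0,0.0,0.0]},
    {"xyz":[0.0,0.0,0.0],"turn":[0.0,0.0,0.0]},
    {"xyz":[0.0,0.0,0.0],"turn":[0.0,0.0,0.0]},
    {"xyz":[0.0,0.0,0.0],"turn":[0.0,0.0,0.0]},
  ],
)

```text
clock: 20.68
eef_pos: [550.3, 130.5, 142.6]
eef_rot: [3.14, -0.002, 1.825]
wrist_force: [-2.7, 4.5, 16.5]
finger_gap: 25.4
```

```bash
python3 plan.py; python3 - <<'E'
from h import *
t=load('t11');s=load('s11')
crop(t,345,225,375,270,'t12.png',13);crop(s,260,245,300,285,'s12.png',14)
# predicted pixels for seated lug
from fit import W
p=[584.1,.25,.255]; D=np.array([609,-93.8]);y=.255
def P(x,yy,z): return [D[0]+np.cos(y)*x-np.sin(y)*yy,D[1]+np.sin(y)*x+np.cos(y)*yy,z]
pts=[P(-66,-10,89),P(-66,10,89),P(-38,10,89),P(-38,-10,89),P(14,0,91),P(-56,0,89)]
print(((proj(t,pts)-[345,225])*13).round().tolist());print(((proj(s,pts)-[260,245])*14).round().tolist())
E
```

```text
20.675 [ 0.002  0.002 -1.   ] [1.1000e-01 1.3458e+02 1.4261e+02] F [-2.7  4.5 16.5] 25.432106340860386
r 168.82030863655854 phi 0.22463827094131536 theta rel start 0
theta 0.4427824787455755 toolangle 0.00237815427559996
scale 13
scale 14
[[305.0, 507.0], [199.0, 536.0], [156.0, 389.0], [261.0, 360.0], [130.0, 102.0], [236.0, 469.0]]
[[89.0, 128.0], [170.0, 71.0], [263.0, 162.0], [182.0, 221.0], [399.0, 360.0], [163.0, 132.0]]
```

View pics/t12.png

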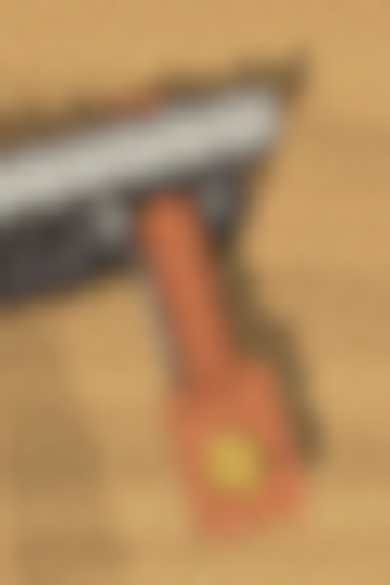

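View pics/s12.png

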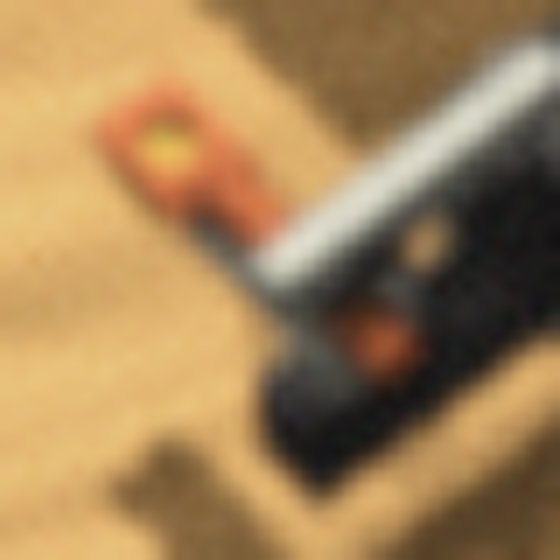

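Both views match the predicted seated pose: the palm's corners, the brass showing in its hole, and the mouth out on the far side. The handle is at about 0.44 rad and still gripped, so I'm handing in.

```bash
python3 -c "
from h import *
print(sign_off());print(read_state()['clock'])"
```

```text
the job is handed in; nothing more can be done
None
the job is handed in; nothing more can be done
```

I laid the copper lug in the open crimper and let it go. Its barrel is in the die, its palm is on the brass rest, and its mouth sticks out on the far side. I then pinched the free upper handle and brought it down to the fourth click. The job is handed in, at about 21 s on the clock and still holding the handle; it gave no verdict.

**Last checks:**
- **Handle angle:** it came out at 0.443 rad from the arm's position. The wrist picture, taken just before a last 0.4 mm nudge, gave about 0.44 rad. Both are past the fourth click (0.419) and short of the fifth (0.524).
- **Clicks by force:** the push force dropped and then rose again near each click. After the fourth it rose less sharply than after the second and third: 10 N at first, then 15–16.5 N as I pressed slightly further.
- **Grip:** the fingers read 25.4 mm apart on the 26 mm bar.
- **Lug:** in the top and scene views, the palm and mouth lie within about 2 mm of where a seated lug should appear.
- **Other objects:** the arm did not go near the burner, the valves or the bracket. I did not measure their positions again at the end.

I could not measure the indenter's force on the barrel directly; I infer it from the handle angle.

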